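# Pop the scale's battery cover with its hidden release

### The arm

A 6-joint arm with a two-finger parallel gripper is mounted at the origin on the work surface. World frame = base frame: x ahead of the robot, y to its left, z up, the work surface at z = 0. Lengths are in m, angles in rad, forces in N, time in s.
With the tool pointing down it reaches from about 0.375 to 0.925 m from the base axis. Payload 5.7 kg.
Tool frame: the origin (TCP) lies on the mounting face of the last link; the fingertips stand ahead of it and the grasp point (between the pads) lies 163 mm ahead of it (robot.tip_extent is the z of the fingertips in the tool frame, in m); z points along the fingers, y is the direction in which the jaws open and shut (so a half turn about z gives the same grasp; the last joint's range is limited). The gripper opens to 88 mm and grips with 3 to 60 N. Pads are 20 mm wide; open, the fingers measure 115 mm over their backs; the gripper's body (75 mm by 178 mm) begins 61 mm behind the grasp point.
Start: joints at [-1.438, 0.359, 1.51, -0, 1.272, -0.115], TCP at [0.147, -0.582, 0.405] pointing down, gripper open.
Joint ranges: [-2.97, 2.97], [-1.01, 2.36], [0.21, 2.38], [-0.96, 4.11], [0.2, 2.71], [-2.98, 2.98]. Speed limits (rad/s): [2.39, 2.39, 3.14, 3.14, 3.14, 3.14].

### API

Orientations are given as a unit quaternion [x, y, z, w].
In Python, from workcell import robot gives the robot as it stands. The module is installed in compiled form; this text tells all that it offers.
- The arm moves only by the tool apply_moves, never from a script. Its argument "moves" is a list of rows, each a list of 4 numbers: the shift along the tool's x, y, z in mm, then the turn about the tool's z in degrees. A call has 1 to 20 rows; each row is the pose to reach, as a shift and turn from the pose commanded when the call began, along the tool's axes at that moment; what a row does not reach only later rows make up. A row lasts 1/10 s, in which the tool goes at most 50 mm and 8.59 degrees, less where a joint would pass 70% of its speed; a pose out of reach is approached as far as the arm can. A call with a gripper value outside its range is refused whole. "fingers" is the finger opening in mm, from 0 to 87.8, set as the call begins (left out, the last holds). The fingers move at their own pace and stop on an object; "squeeze" is the grip in N (left out, the last holds). Time passes only in rows, so rows that repeat a pose let the fingers close. It gives the time, the measured TCP pose, the force and the opening at its end, in the units of the state.
- robot.read_state(): the state, without advancing time (a new reading comes with each control period).
- robot.camera(name): name is "scene" or "top"; returns a dict with "color" (480x640x3 uint8, red, green, blue), "vfov" (degrees; the focal length in pixels is half the picture's height over the tangent of half this angle, whatever the lens; pixels are square), "cx", "cy" (the principal point, pixels), "cam_to_world" (4x4, takes a point from camera to world coordinates). Camera axes: x right, y down, z forward; pixel columns grow to the right and rows downward; lengths in m; the calibration is good to about 2 mm. A picture is of the moment at which its call begins. There is no depth.
- robot.job_done(): hands the job in, once; it reports no verdict.
The state is a dict: "t": time; "joint_pos": joint angles; "dq": joint speeds; "joint_efforts": joint torques, N m; "position": TCP position; "eef_rot": TCP orientation; "ft_force": force on the tool from outside, world axes, zero at the start; "moment": the same for the moment, N m; "width": finger opening in m.
Only numpy, scipy, OpenCV 4.12 (cv2) and the standard library are available. Lean on these libraries where they do the work, as an engineer would, in place of code of your own. Each camera call takes 0.05 s, during which the arm holds its last target.

### The job

The parcel scale lies face down for a battery change. Feel gently (or look) along the row of five flush squares on its flat underside for the one that holds the recessed release plate, press that plate fully in with the fingertips so that the battery cover pops up by itself, then draw back. Do not touch the cover, and leave the spare battery and everything else on the bench where it lies: nothing is to be picked up.

Things in the scene. Friction and masses are not known exactly. Their poses are not given: they have to be found in the camera images.
- scale: Cordless parcel scale lying face down, fixed: steel platter below, flat light-grey underside up, 270 (x) by 340 (y) mm. Origin at the centre of its foot on the table, z up; its axes turn with it. The flat panel is level, 60 mm above the origin. Four rubber feet, radius 11 mm, 8 mm tall, stand up on it at x = +-112, y = +-147 mm.
- row (a point): Centre of the row of five flush squares on the scale's panel, at panel height (scale frame x = -55, y = 0, z = 60 mm), axes as the scale's. The squares, 56 mm each, edge to edge, run along y, centred at y = -112, -56, 0, +56 and +112 mm from here. Four are solid blanks; the fifth, any of them, not known beforehand, holds the release plate.
- release (a joint): Release: a darker grey plate, 42 (x) by 44 mm (y), central in one square in a window 45 by 47 mm, its face 2.5 mm below the panel. Pushed straight down; 0 = out, 0.006 (m) = fully in. Gives at about 5 to 7 N and stays where pushed. A tip pressed there sinks up to 8.5 mm below the panel; the rigid blanks stop it at panel height.
- cover (a joint): Battery cover: darker grey plate, 86 (x) by 121 (y) by 4 mm, flush in the panel at scale x = 0.5 to 86.5 mm, y = -60.5 to +60.5 mm; hinge along y at x = 86.5 mm, free edge towards the row. Value: opening, 0 shut to about 0.45 rad. Geared to the release, 0.075 rad per mm of push; it stays up, the free edge then 37 mm above the panel.
- battery: Spare orange battery pack, 70 x 36 x 20 mm, lying beside the scale's +y side, a bystander. Origin at the centre of its underside.
- driver: Screwdriver, 180 mm long, lying on the table beside the scale's -y side, a bystander. Origin on its underside, along its own x.
- tape: Roll of amber packing tape, 100 mm across and 48 mm high, lying flat, a bystander. Origin at the centre of its underside.
- marker: Orange and black marker pen, 125 mm long, lying, a bystander. Origin at the middle, on the table.
- carton_low: Pale-blue carton, 150 x 110 x 60 mm, the lower of a stack of two, a bystander. Origin at the centre of its underside.
- carton_top: Pale-blue carton, 150 x 110 x 60 mm, on top of the other, a bystander. Origin at the centre of its underside.
- scanner: Black and grey hand scanner, 180 mm long and 35 mm high, lying on its side, a bystander. Origin on its underside.
- basket: Open blue plastic basket, 276 x 194 x 110 mm, a bystander. Origin at the centre of its underside.

How it is judged:
On the way:
1. the fingers push the release plate nearly fully in (value of joint release above 0.0048 m and contact force between the fingers and release above 0.5 N), for 0.04 s.
At the end, for the whole second after the job is handed in: The release plate is at least 4.8 mm in (of 6 mm), the battery cover stands open by at least 0.34 rad and is at rest, and no other thing on the bench has moved 20 mm or more (value of joint release above 0.0048 m and value of joint cover above 0.34 rad and velocity of joint cover below 0.05 rad/s and distance of each of battery, driver, tape, marker, carton_low, carton_top, scanner, basket from where it was at the start of the episode below 0.02 m); the robot touches nothing.
It fails at once if the robot touches the battery cover (over 1 N) (contact force between the arm and cover above 1 N).
It fails at once if the robot presses on anything with more than 60 N (contact force between the fingers and anything else above 60 N).
It fails at once if something else on the bench is shifted or lifted (20 mm or more) (distance of any of battery, driver, tape, marker, carton_low, carton_top, scanner, basket from where it was at the start of the episode above 0.02 m).
It also fails if it takes over 45 s, if anything falls off the work surface, if the arm or the gripper's body presses on something with over 40 N, if the wrist force passes 120 N, or if a joint passes its speed limit or range.

## Working session

There is one attempt and no reset: what is moved stays moved. The work goes in short steps, Python scripts to look and compute and a tool call to move; the robot and the scene stay as the last step left them, time stands still between calls to the robot, and variables do not carry over. Pictures are saved under pics/ and viewed, and the job is handed in when it is done.

Besides the shell and the picture viewer there is one more tool, called after "Request:" by a JSON object that holds its "method" and its "body", one argument or row to a line. apply_moves: Moves the arm, as the interface text tells. Its arguments: {"type":"object","properties":{"moves":{"type":"array","items":{"type":"array","items":{"type":"number"}}},"fingers":{"type":"number"},"squeeze":{"type":"number"}},"required":["moves"]}

```bash
mkdir -p pics
python3 - <<'E'
from workcell import robot
import cv2,pickle
d={}
for n in("scene","top"):
    c=robot.camera(n);d[n]=c;cv2.imwrite(f"pics/{n}0.png",c["color"][:,:,::-1]);print(n,c["vfov"],c["cx"],c["cy"],c["cam_to_world"].round(3).tolist() if hasattr(c["cam_to_world"],'round') else c["cam_to_world"])
pickle.dump(d,open("c0.pkl","wb"))
s=robot.read_state();print(s,robot.tip_extent)
E
```

```text
scene 52.96527135191258 323.14228539707085 240.36896077690335 [[-0.167, 0.845, -0.507, 1.241], [0.986, 0.138, -0.094, 0.131], [-0.009, -0.516, -0.856, 1.348], [0.0, 0.0, 0.0, 1.0]]
top 47.00304966199835 315.3128257841919 234.47788820096542 [[-0.018, -0.998, 0.06, 0.408], [-1.0, 0.017, -0.009, -0.005], [0.008, -0.06, -0.998, 1.431], [0.0, 0.0, 0.0, 1.0]]
{'t': 0.1, 'joint_pos': array([-1.43809637e+00,  3.59449863e-01,  1.51130762e+00, -1.24514900e-05,
        1.27254668e+00, -1.15084471e-01]), 'dq': array([ 0.00025234, -0.00031563, -0.00137003, -0.00138901,  0.0010235 ,
       -0.00091321]), 'joint_efforts': array([ 1.53029476e-03, -5.16354239e+01, -2.71406400e+01,  6.76491880e-02,
        2.76203337e-02, -3.28886222e-05]), 'position': array([ 0.14711007, -0.58135143,  0.40388967]), 'eef_rot': array([ 9.92334582e-01,  1.23577287e-01, -1.34862675e-05, -8.55669747e-04]), 'ft_force': array([-0.02966909, -0.58124862,  0.69132322]), 'moment': array([-0.01574077,  0.01023401, -0.01718356]), 'width': 0.08787042276241896} 0.182
```

View pics/top0.png

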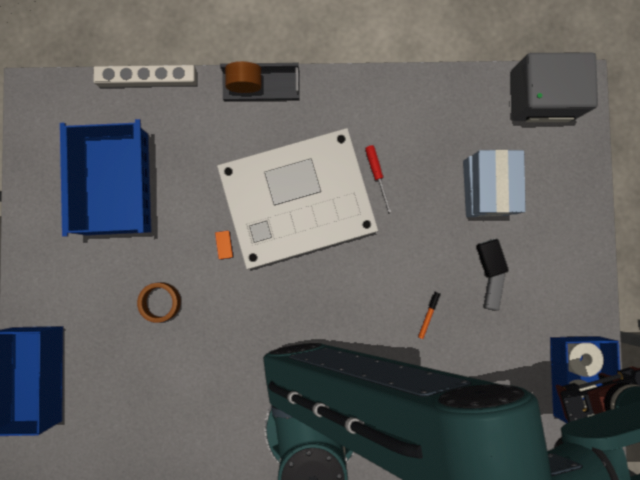

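View pics/scene0.png

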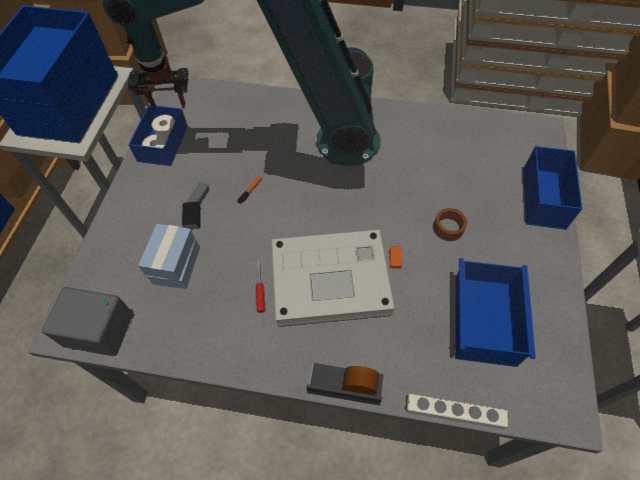

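The pictures show the darker plate in the row's left-hand square in top view (about 260,231), and at 365,254 in the scene view. That is the battery side, scale +y. Next I measure the scale pose from the four feet in both views.

```bash
cat > h.py <<'E'
import numpy as np,cv2,pickle
def ray(c,u,v,z):
    h=c["color"].shape[0];f=h/2/np.tan(np.radians(c["vfov"])/2)
    M=np.array(c["cam_to_world"]);d=M[:3,:3]@[(u-c["cx"])/f,(v-c["cy"])/f,1];o=M[:3,3]
    return o+d*(z-o[2])/d[2]
E
python3 - <<'E'
from h import *
d=pickle.load(open("c0.pkl","rb"))
loc=np.array([[-112,147],[-112,-147],[112,147],[112,-147]])/1000
feet={"top":[(253,257),(366,224),(228,171),(341,139)],"scene":[(376,236),(279,243),(387,302),(283,311)]}
plate={"top":(260,231),"scene":(365,254)}
for n,c in d.items():
    g=c["color"].max(2).astype(float)
    def cen(u,v,r,th):
        p=g[v-r:v+r+1,u-r:u+r+1];w=np.clip(th-p,0,None);yy,xx=np.mgrid[-r:r+1,-r:r+1]
        return u+(w*xx).sum()/w.sum(),v+(w*yy).sum()/w.sum()
    W=np.array([ray(c,*cen(u,v,6,120),0.066)[:2] for u,v in feet[n]])
    m=W.mean(0);A=loc;B=W-m
    th=np.arctan2((A[:,0]*B[:,1]-A[:,1]*B[:,0]).sum(),(A*B).sum())
    R=np.array([[np.cos(th),-np.sin(th)],[np.sin(th),np.cos(th)]])
    print(n,m.round(4),np.degrees(th).round(2),"res mm",((B-A@R.T)*1000).round(1).tolist())
    print(" plate pred",(m+R@[-.055,.112]).round(4),"seen",ray(c,*plate[n],0.0575).round(4))
    u,v=plate[n];cv2.imwrite(f"pics/{n}_crop.png",cv2.resize(c["color"][v-35:v+36,u-35:u+36,::-1],None,fx=7,fy=7,interpolation=2))
E
```

```text
scene [0.5846 0.0285] 15.29 res mm [[0.2, -0.0], [-0.1, 0.1], [-0.1, -0.3], [0.1, 0.2]]
 plate pred [0.502 0.122] seen [0.5035 0.1241 0.0575]
top [0.5825 0.0271] 15.31 res mm [[0.3, -0.2], [0.1, 0.3], [-0.1, -0.4], [-0.3, 0.3]]
 plate pred [0.4999 0.1206] seen [0.501  0.1206 0.0575]
```

View pics/top_crop.png

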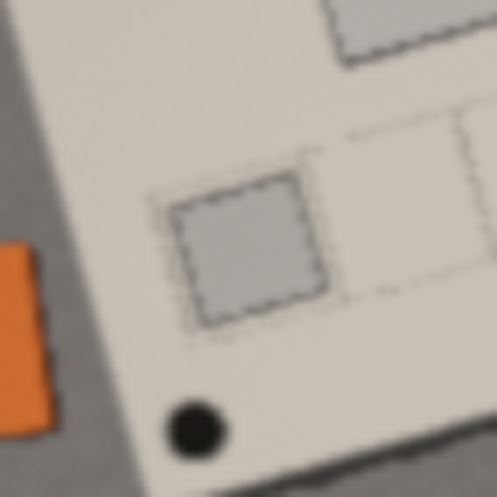

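Run:
```python
from workcell import robot
import numpy as np
from scipy.spatial.transform import Rotation as R
s=robot.read_state();r=R.from_quat(s["eef_rot"]);print(r.as_matrix().round(4),s["ft_force"])
for p in [(.35,-.45,.404),(.47,-.2,.404),(.501,.1213,.404),(.501,.1213,.26)]:
    print(p,(r.inv().apply(np.array(p)-s["position"])*1000).round(1))
```

```text
[[ 9.695e-01  2.453e-01 -2.000e-04]
 [ 2.453e-01 -9.695e-01  1.700e-03]
 [ 2.000e-04 -1.700e-03 -1.000e+00]] [-0.02966909 -0.58124862  0.69132322]
(0.35, -0.45, 0.404) [ 2.289e+02 -7.760e+01  1.000e-01]
(0.47, -0.2, 0.404) [ 406.6 -290.5    0.5]
(0.501, 0.1213, 0.404) [ 515.4 -594.4    1. ]
(0.501, 0.1213, 0.26) [ 515.4 -594.1  145. ]
```

Request:
{"method": "apply_moves", "body": {
  "moves": [
    [38,-13,0,0],
    [76,-26,0,0],
    [114,-39,0,0],
    [152,-52,0,0],
    [190,-65,0,0],
    [229,-78,0,0],
    [258,-113,0,0],
    [288,-149,0,0],
    [318,-185,0,0],
    [347,-220,0,0],
    [377,-255,0,0],
    [407,-290,0,0],
    [420,-328,0,0],
    [434,-366,0,0],
    [447,-404,0,0],
    [461,-442,0,0],
    [475,-480,0,0],
    [488,-518,0,0],
    [502,-556,0,0],
    [515,-594,0,-1]
  ],
  "fingers": 0,
  "squeeze": 20
}}

```text
t: 2.1
position: [0.5005, 0.1222, 0.4045]
eef_rot: [0.991, 0.132, -0.0, -0.0]
ft_force: [-0.0, 0.1, -0.1]
width: 0.0006
```

```bash
cat > st.py <<'E'
from workcell import robot
import numpy as np
from scipy.spatial.transform import Rotation as R
s=robot.read_state();r=R.from_quat(s["eef_rot"])
print(s["t"],s["position"].round(4),"tipz",(s["position"]+r.apply([0,0,robot.tip_extent])).round(4),s["ft_force"].round(2),s["width"])
x=r.apply([1,0,0]);print("yaw",np.degrees(np.arctan2(x[1],x[0])).round(2))
for p in [(.501,.1213,.30),(.501,.1213,.247)]: print((r.inv().apply(np.array(p)-s["position"])*1000).round(1))
E
python3 st.py
```

```text
2.1 [0.5005 0.1222 0.4045] tipz [0.5004 0.1222 0.2225] [-0.02  0.08 -0.14] 0.0005809688926156123
yaw 15.21
[  0.3   1.  104.5]
[  0.3   1.  157.5]
```

Request:
{"method": "apply_moves", "body": {
  "moves": [
    [0,1,25,0],
    [0,1,50,0],
    [0,1,75,0],
    [0,1,95,0],
    [0,1,110,0],
    [0,1,125,0],
    [0,1,135,0],
    [0,1,142,0],
    [0,1,147,0],
    [0,1,147,0]
  ]
}}

```text
t: 3.1
position: [0.5009, 0.1195, 0.2574]
eef_rot: [0.991, 0.132, -0.0, -0.0]
ft_force: [-0.4, -0.1, 0.7]
width: 0.0006
```

```bash
python3 st.py
python3 - <<'E'
from workcell import robot
import cv2
for n,(u,v) in dict(scene=(365,250),top=(260,231)).items():
    c=robot.camera(n)["color"];cv2.imwrite(f"pics/{n}1.png",cv2.resize(c[v-50:v+50,u-60:u+60,::-1],None,fx=5,fy=5,interpolation=2))
E
```

```text
3.1 [0.5009 0.1195 0.2574] tipz [0.5008 0.1195 0.0754] [-0.44 -0.15  0.7 ] 0.000588147825392404
yaw 15.2
[  0.5  -1.7 -42.6]
[ 0.6 -1.7 10.4]
```

View pics/scene1.png

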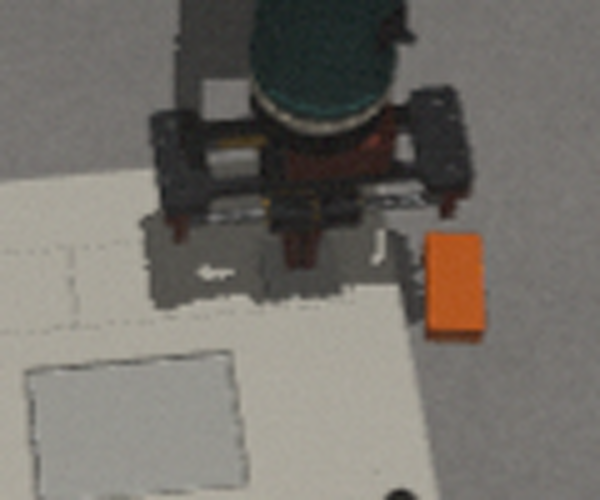

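The fingertips are closed and hang over the plate's square (about 300,260 in the crop), and the cover is clear of them. Pressing slowly.

Request:
{"method": "apply_moves", "body": {
  "moves": [
    [0,-1.5,4,0],
    [0,-1.5,8,0],
    [0,-1.5,11,0],
    [0,-1.5,13,0],
    [0,-1.5,15,0],
    [0,-1.5,16,0],
    [0,-1.5,17,0],
    [0,-1.5,18,0],
    [0,-1.5,19,0],
    [0,-1.5,20,0],
    [0,-1.5,20,0]
  ]
}}

```text
t: 4.3
position: [0.5006, 0.121, 0.2379]
eef_rot: [0.991, 0.132, 0.0, -0.0]
ft_force: [-0.3, -1.3, 4.0]
width: 0.0008
```

```bash
python3 st.py
```

```text
4.3 [0.5006 0.121  0.2379] tipz [0.5007 0.121  0.0559] [-0.26 -1.29  3.95] 0.0007504286634934776
yaw 15.2
[  0.5  -0.2 -62.1]
[ 0.4 -0.2 -9.1]
```

The tip is 4 mm below the panel with light force, so this is the plate. Continuing.

Request:
{"method": "apply_moves", "body": {
  "moves": [
    [0,0,0.5,0],
    [0,0,1,0],
    [0,0,1.5,0],
    [0,0,2,0],
    [0,0,2.5,0],
    [0,0,3,0],
    [0,0,3.5,0],
    [0,0,4,0],
    [0,0,4.5,0],
    [0,0,4.5,0],
    [0,0,4.5,0]
  ]
}}

```text
t: 5.4
position: [0.5007, 0.121, 0.2338]
eef_rot: [0.991, 0.132, 0.0, -0.0]
ft_force: [-2.6, -0.0, 10.0]
width: 0.0006
```

```bash
python3 st.py
```

```text
5.4 [0.5007 0.121  0.2338] tipz [0.5007 0.121  0.0518] [-2.59 -0.02 10.02] 0.0006139972156587484
yaw 15.2
[  0.4  -0.2 -66.2]
[  0.4  -0.2 -13.2]
```

Request:
{"method": "apply_moves", "body": {
  "moves": [
    [0,0,0.3,0],
    [0,0,0.6,0],
    [0,0,0.9,0],
    [0,0,0.9,0]
  ]
}}

```text
t: 5.8
position: [0.5006, 0.121, 0.2337]
eef_rot: [0.991, 0.132, 0.0, -0.0]
ft_force: [-4.5, -1.3, 20.1]
width: 0.0006
```

```bash
python3 st.py
```

```text
5.8 [0.5006 0.121  0.2337] tipz [0.5007 0.1211 0.0517] [-4.52 -1.33 20.11] 0.0005634134115463392
yaw 15.21
[  0.5  -0.2 -66.3]
[  0.4  -0.2 -13.3]
```

The plate is bottomed: force doubled with no further travel. Drawing back straight up.

Request:
{"method": "apply_moves", "body": {
  "moves": [
    [0,0,-2,0],
    [0,0,-6,0],
    [0,0,-12,0],
    [0,0,-22,0],
    [0,0,-40,0],
    [0,0,-65,0],
    [0,0,-90,0],
    [0,0,-120,0],
    [0,0,-150,0],
    [-10,30,-170,0],
    [-20,70,-170,0],
    [-30,110,-170,0],
    [-40,150,-170,0],
    [-50,190,-170,0],
    [-60,230,-170,0],
    [-70,270,-170,0],
    [-75,300,-170,0],
    [-75,320,-170,0],
    [-75,320,-170,0]
  ]
}}

```text
t: 7.7
position: [0.5128, -0.2096, 0.4027]
eef_rot: [0.991, 0.131, 0.001, 0.0]
ft_force: [1.1, 1.2, -0.2]
width: 0.0007
```

```bash
python3 - <<'E'
from workcell import robot
import cv2,pickle,numpy as np
d=pickle.load(open("c0.pkl","rb"))
for n in("scene","top"):
    c=robot.camera(n)["color"];cv2.imwrite(f"pics/{n}2.png",c[:,:,::-1])
    if n=="scene":cv2.imwrite("pics/crop2.png",cv2.resize(c[190:350,230:450,::-1],None,fx=3.5,fy=3.5,interpolation=2))
E
python3 st.py
```

```text
7.8 [ 0.5121 -0.207   0.4022] tipz [ 0.512  -0.2068  0.2202] [-0.25 -0.27  0.51] 0.00014566836957639558
yaw 15.17
[  75.2 -319.6  102.6]
[  75.2 -319.6  155.6]
```

View pics/scene2.png

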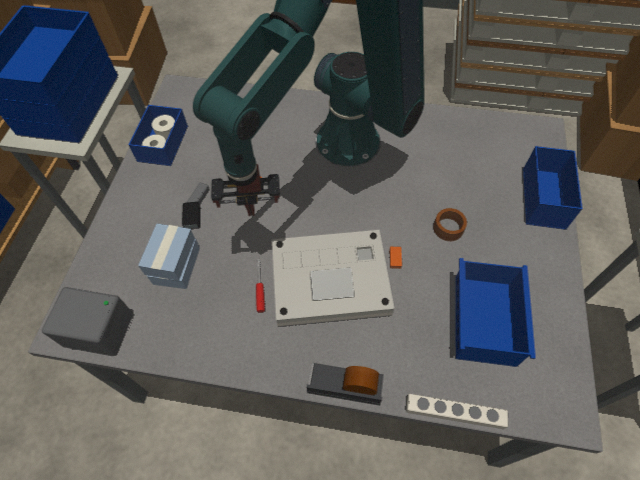

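View pics/top2.png

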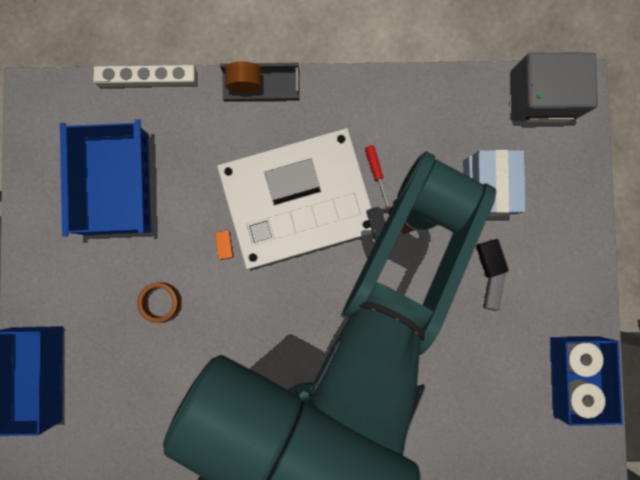

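View pics/crop2.png

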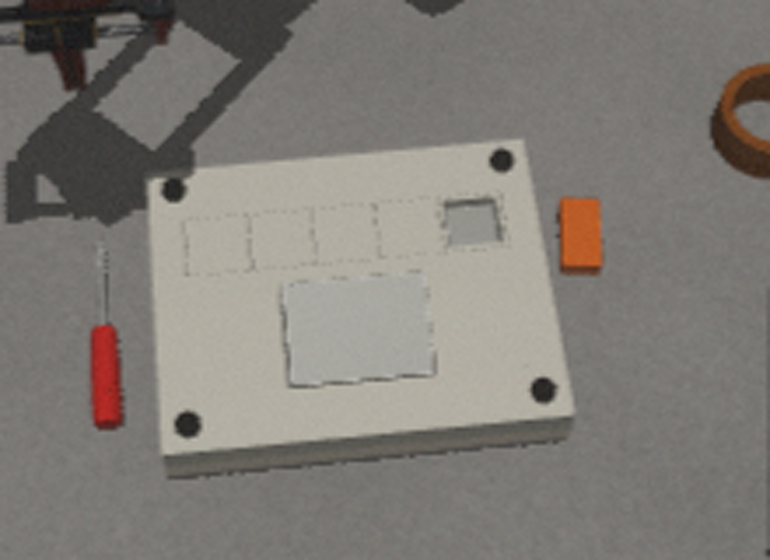

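The top view shows the cover up, with a dark gap at its free edge (270–320, 190–200). The bystanders look unmoved. A quick check on how far it opened, then I hand in.

Run:
```python
from h import *
from workcell import robot
d=pickle.load(open("c0.pkl","rb"))
a=cv2.imread("pics/top2.png");cv2.imwrite("pics/tcrop2.png",cv2.resize(a[145:215,250:335],None,fx=8,fy=8,interpolation=2))
th=np.radians(15.3);
for z in (.06,.08,.09,.097,.1):
  for n,p in (("top",(296,193)),("scene",(331,269.7))):
    o=dict(top=(.5825,.0271),scene=(.5846,.0285))[n]
    q=ray(d[n],*p,z)[:2]-o;print(z,n,"scale x mm",1000*(q[0]*np.cos(th)+q[1]*np.sin(th)).round(4))
# bystander shifts by colour
for n,boxes in dict(scene={"battery":(385,240,410,275),"driver":(250,255,270,318),"tape":(430,205,470,242),"marker":(235,172,265,206),"cartons":(138,222,202,290),"scanner":(180,180,212,230),"basket":(450,255,540,370)}).items():
  b=cv2.imread(f"pics/{n}0.png");e=cv2.imread(f"pics/{n}2.png")
  for k,(x0,y0,x1,y1) in boxes.items():
    print(k,"mean abs diff",cv2.absdiff(b,e)[y0:y1,x0:x1].mean().round(2))
```

```text
0.06 top scale x mm 12.200000000000001
0.06 scene scale x mm -8.5
0.08 top scale x mm 9.4
0.08 scene scale x mm 1.9
0.09 top scale x mm 8.0
0.09 scene scale x mm 7.1000000000000005
0.097 top scale x mm 7.1000000000000005
0.097 scene scale x mm 10.7
0.1 top scale x mm 6.7
0.1 scene scale x mm 12.200000000000001
battery mean abs diff 7.02
driver mean abs diff 6.43
tape mean abs diff 5.62
marker mean abs diff 54.55
cartons mean abs diff 7.34
scanner mean abs diff 5.7
basket mean abs diff 5.42
```

View pics/tcrop2.png

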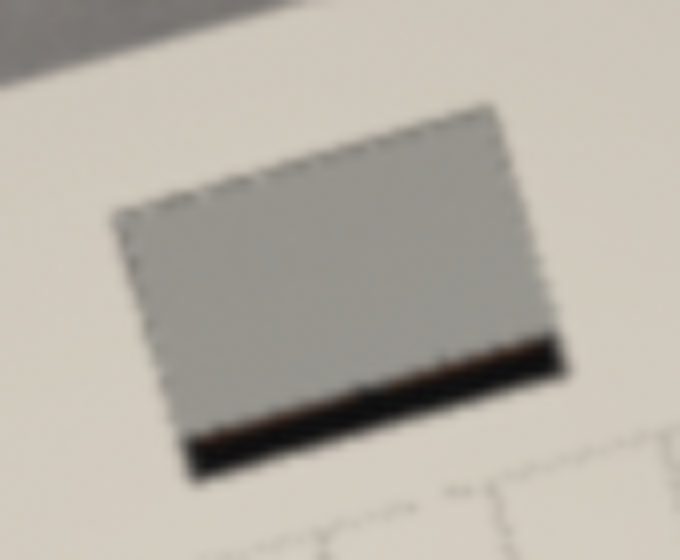

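Opening by two-view triangulation is about 0.37–0.41 rad, against a limit of 0.34. By tip travel (5.7 mm or more) it is about 0.43. The arm hides the marker, so I shift clear to check it too.

Request:
{"method": "apply_moves", "body": {
  "moves": [
    [-35,20,0,0],
    [-70,45,0,0],
    [-105,70,0,0],
    [-140,95,0,0],
    [-175,120,0,0],
    [-210,150,0,0],
    [-245,180,0,0],
    [-280,210,0,0],
    [-310,240,0,0],
    [-330,260,0,0],
    [-340,275,0,0],
    [-340,275,0,0],
    [-340,275,0,0]
  ]
}}

```text
t: 9.1
position: [0.2572, -0.5607, 0.402]
eef_rot: [0.991, 0.133, 0.0, -0.001]
ft_force: [-0.1, 0.2, -0.6]
width: 0.0004
```

Run:
```python
from workcell import robot
import cv2
for n in("scene","top"):
    cv2.imwrite(f"pics/{n}3.png",robot.camera(n)["color"][:,:,::-1])
    a=cv2.imread(f"pics/{n}0.png");b=cv2.imread(f"pics/{n}3.png")
    for p in (a,b):
        h=cv2.cvtColor(p,cv2.COLOR_BGR2HSV);m=cv2.inRange(h,(5,150,120),(15,255,255))
        k,_,s,c=cv2.connectedComponentsWithStats(m)
        print(n,[(c[i].round(1).tolist(),int(s[i,4])) for i in range(1,k) if s[i,4]>25])
s=robot.read_state();print(s["t"],s["position"],s["ft_force"])
```

```text
scene [([253.8, 183.6], 70), ([395.3, 256.1], 215)]
scene [([253.8, 183.6], 70), ([395.2, 256.2], 216)]
top [([223.5, 244.4], 369), ([157.1, 301.2], 303), ([425.6, 323.2], 157)]
top [([223.5, 244.5], 371), ([157.0, 301.9], 336), ([425.6, 323.2], 157)]
9.2 [ 0.25730476 -0.56032583  0.40213089] [-0.07955783  0.03586485 -0.15616826]
```

View pics/top3.png

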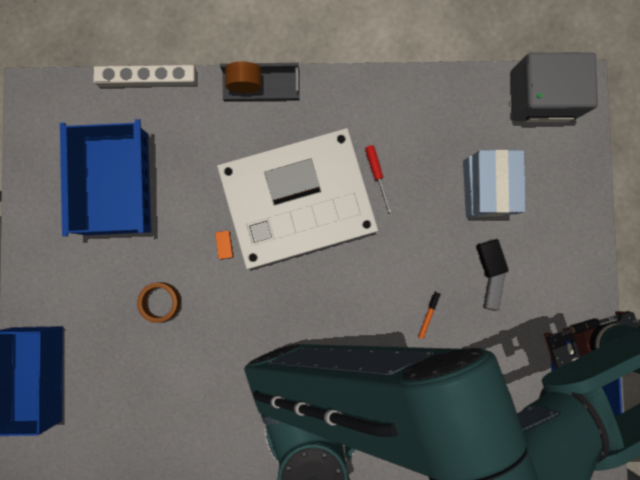

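The cover is still up, the plate is in, every bystander is where it was, and the arm is free. Handing in.

```bash
python3 -c "
from workcell import robot
print(robot.job_done())"
```

```text
the job is handed in; nothing more can be done
None
```

The release plate is pressed in, the battery cover has popped up, and I handed the job in at about 9 s of the 45 s allowed. No verdict was reported.

- **Finding the plate:** Both cameras showed it in the square at the scale's +y end, on the battery side.
- **Pressing:** I pressed with closed fingertips at the plate's centre. The tip stopped about 8.3 mm below the panel (the description allows up to 8.5). The force then rose from 10 to 20 N with no further travel, so the plate was bottomed.
- **Drawing back:** I went straight up and back towards the start pose. The fingers were never over the cover while low, and the last wrist force was about 0 N.
- **Cover opening:** The last top picture shows the cover still up. My two estimates disagree slightly: about 0.37–0.41 rad from the two camera views (coarse, about 2 mm per pixel) and about 0.43 rad from tip travel. Both are above the required 0.34.
- **Bystanders:** The battery, tape and marker centroids moved less than 1 pixel. The driver, cartons, scanner and basket looked unchanged against the first pictures.

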